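# Hang the electrode-cap caddy on the cleat

## Robot

A 6-joint arm with a two-finger parallel gripper is mounted at the origin on the work surface. World frame = base frame: x ahead of the robot, y to its left, z up, the work surface at z = 0. Lengths are in m, angles in rad, forces in N, time in s.
With the tool pointing down it reaches from about 0.25 to 0.725 m from the base axis. Payload 4 kg.
Tool frame: the origin (TCP) lies midway between the tips of the shut fingers; the grasp point (between the pads) lies 19 mm behind it; z points along the fingers, y is the line along which they close (so a half turn about z gives the same grasp; the last joint's range is limited). The gripper opens to 85 mm and grips with 20 to 120 N. Pads are 22 mm wide; open, the fingers measure 114 mm over their backs; the gripper's body (76 mm by 85 mm) begins 54 mm behind the grasp point. The pads swing forward as they close: fully open they stand 13 mm farther back than shut.
Start: joints at [1.12, 0.241, 0.005, 1.335, 0, 1.571], TCP at [0.218, 0.45, 0.231] pointing down, gripper open.
Joint ranges: [-2.72, 2.72], [-1.05, 1.87], [-1.09, 1.28], [-1.99, 2.15], [-1.42, 1.44], [-3.14, 3.14]. Speed limits (rad/s): [2.79, 2.79, 3.14, 3.14, 3.14, 3.14].

## Interface

Orientations are given as a unit quaternion [x, y, z, w].
In Python, from workcell import bot gives the robot as it stands.
- The arm moves only by the tool play_rows, never from a script. Its argument "moves" is a list of rows, each a list of 3 entries, a list of its own where there are three numbers: the opening, from -1 (shut) to 1 (fully open), then the shift along the tool's x, y, z in cm, then the turn, a rotation vector about the tool's x, y, z in rad. A call has 1 to 12 rows; each row shifts and turns the commanded pose from where the row before left it, along the tool's axes as they then stand; what a row does not reach is not made up. A row lasts 1/12 s, in which the tool goes at most 41.7 mm and 7.16 degrees, less where a joint would pass 70% of its speed; a pose out of reach is approached as far as the arm can. A call is refused whole if a number of a shift passes 4.17 or a number of a turn 0.125, either way. A call with a gripper value outside its range is refused whole. The fingers move at their own pace and stop on an object; the grip force is fixed at half the most. Time passes only in rows, so rows that do not move let the fingers close. It gives the time, the measured TCP pose, the force and the opening at its end, in the units of the state.
- bot.get_obs(): the state, without advancing time (a new reading comes with each control period).
- bot.camera(name): name is "scene" or "top"; returns (picture, depth): 420x560x3 uint8, red, green, blue; 420x560 float32, m along the optical axis (not along the pixel's ray), 0 where there is no reading.
- bot.camera_info(name): a dict with "K" (3x3 intrinsics, pixels), "k1" (the pictures are not rectified: a ray, as slopes to the right and down, at radius r is drawn at 1 + k1 r^2 times it, then the intrinsics apply), "world_from_camera" (4x4, takes a point from camera to world coordinates). Camera axes: x right, y up, looking along -z (the intrinsics and any distortion apply to the point x, -y, -z); pixel columns grow to the right and rows downward; lengths in m; the calibration is good to about 2 mm. A picture is of the moment at which its call begins. camera_info takes no time and is no camera call.
- bot.job_done(): hands the job in, once; it reports no verdict.
The state is a dict: "clock": time; "joint_pos": joint angles; "joint_vel": joint speeds; "tau": joint torques, N m; "eef_pos": TCP position; "tool_rot": TCP orientation; "ft_force": force on the tool from outside, world axes, zero at the start; "ft_torque": the same for the moment, N m; "grip_width": finger opening in m.
Only numpy, scipy, OpenCV 4.12 (cv2) and the standard library are available. Lean on these libraries where they do the work, as an engineer would, in place of code of your own. Each camera call takes 0.05 s, during which the arm holds its last target. There are 200 camera calls.

## Task

Pick up by its wooden grip the steel caddy that has the slanted strip along its back, and hang it on the cleat of the low grey panel: tip it clearly (some 20 degrees, its front up and its underside swung away from the panel) as the strip comes over the cleat's edge, then lower it until it hangs level with the whole strip fully down behind the cleat, clear of the bench, and let go. Leave the caddy without a strip where it stands.

Things in the scene. Friction and masses are not known exactly. Their poses are not given: they have to be found in the camera images.
- caddy_grip (a point): Centre of the wooden grip bar of the caddy to hang: an open steel box 100 deep (x), 110 wide (y), 60 mm high, about 0.35 kg, copper caps fixed inside. Bar 76 long (x), 16 thick (y), 36 mm high, above the box's middle on a thin web; this point is 98 mm above the caddy's underside. z up; the back with the strip is at +x.
- caddy_strip (a point): Mid lower edge of that caddy's rear strip: 4 mm sheet, 90 wide (y), 44 mm down its slope, from the top of the back down and rearward at 35 deg from vertical. Point is 77 mm behind (+x) and 76 below caddy_grip, caddy upright. Own z axis runs up the slope (35 deg off vertical when upright, less as the front tips up).
- cleat_edge (a point): Mid upper edge of the cleat on the fixed grey panel (300 wide, 160 mm high): 4 mm sheet, 200 wide (y), sloping up and out from the panel at 35 deg from vertical; edge 126 mm above the bench, 25 in front of the panel. x points into the panel, z up. Hung, the strip is between cleat and panel, caddy axes match these, the strip edge is about 23 mm behind (+x), 24 below, the back on a rubber rail under the cleat.
- plain_grip (a point): Centre of the grip of the other caddy, alike in box, grip and size but with no strip on its back: leave it alone. Same axes as caddy_grip.
There are look-alikes about, which are no part of the job. Leave any green or turquoise look-alike of the part that bears caddy_grip alone.

How it is judged:
By the outcome, as a careful person would: the job done as asked, in the order asked, and still so for the second after the job is handed in, with the robot touching nothing.
It also fails if it takes over 43 s, if anything falls off the work surface, if the arm or the gripper's body presses on something with over 40 N, if the wrist force passes 120 N, or if a joint passes its speed limit or range.

## Working session

There is one attempt and no reset: what is moved stays moved. The work goes in short steps, Python scripts to look and compute and a tool call to move; the robot and the scene stay as the last step left them, time stands still between calls to the robot, and variables do not carry over. Pictures are saved under pics/ and viewed, on a budget of 10 in all, crops included, one or two more only if the job needs it, and the job is handed in when it is done.

Besides the shell and the picture viewer there is one more tool, called after "Call:" in YAML: its name, and indented under it one key for each argument. play_rows: Moves the arm, as the interface text tells. Its arguments: {"type":"object","properties":{"moves":{"type":"array"}},"required":["moves"]}

```bash
mkdir -p pics; ls; cat > h.py <<'E'
import numpy as np, cv2
from workcell import bot
def cloud(name,d):
    i=bot.camera_info(name);K=np.array(i["K"]);T=np.array(i["world_from_camera"]);k1=i["k1"]
    v,u=np.mgrid[0:d.shape[0],0:d.shape[1]].astype(float)
    a=(u-K[0,2])/K[0,0];b=(v-K[1,2])/K[1,1]
    s=np.ones_like(a)
    for _ in range(8): s=1/(1+k1*((a*s)**2+(b*s)**2))
    a,b=a*s,b*s
    P=np.stack([a*d,-b*d,-d],-1)@T[:3,:3].T+T[:3,3]
    P[d==0]=np.nan
    return P
E
python3 - <<'E'
from h import *
print(bot.get_obs())
for n in("scene","top"):
    r,d=bot.camera(n);np.savez(n+"0.npz",r=r,d=d);cv2.imwrite(f"pics/{n}0.png",r[:,:,::-1])
    i=bot.camera_info(n);print(n,i)
E
```

```text
pics
{'clock': 0.0, 'joint_pos': array([1.11997446e+00, 2.41417411e-01, 3.72618988e-03, 1.33518137e+00,
       2.98950520e-05, 1.57079330e+00]), 'joint_vel': array([ 0.00100635, -0.00128434, -0.00064786, -0.00105138,  0.00103116,
       -0.00066569]), 'tau': array([ 1.68877799e-03, -3.72314823e+01,  2.52410674e+01,  1.69034873e-02,
       -2.08711469e-05, -6.13941580e-06]), 'eef_pos': array([0.21757268, 0.44948697, 0.23041148]), 'tool_rot': array([ 2.23505338e-01,  9.74702153e-01, -1.00852682e-03, -2.46600218e-04]), 'ft_force': array([-0.79389907, -0.10478962, -0.23969231]), 'ft_torque': array([-0.01341675,  0.01729478, -0.02418352]), 'grip_width': 0.08580559283688455}
scene {'K': array([[522.21466256,   0.        , 279.37723741],
       [  0.        , 522.21466256, 208.42459429],
       [  0.        ,   0.        ,   1.        ]]), 'k1': -0.02287011231233031, 'world_from_camera': array([[ 0.52302144, -0.50618516,  0.68572965,  1.43151175],
       [ 0.85231669,  0.31269416, -0.41925962, -0.68837794],
       [-0.00220066,  0.80374059,  0.59497581,  0.96004234],
       [ 0.        ,  0.        ,  0.        ,  1.        ]])}
top {'K': array([[500.3492636,   0.       , 284.6788818],
       [  0.       , 500.3492636, 211.1689727],
       [  0.       ,   0.       ,   1.       ]]), 'k1': -0.06740871923530399, 'world_from_camera': array([[ 0.01345393,  0.99752627, -0.06899518,  0.31770101],
       [-0.99988521,  0.0129407 , -0.00788023, -0.10472568],
       [-0.00696789,  0.06909328,  0.99758587,  1.50196529],
       [ 0.        ,  0.        ,  0.        ,  1.        ]])}
```

View pics/scene0.png

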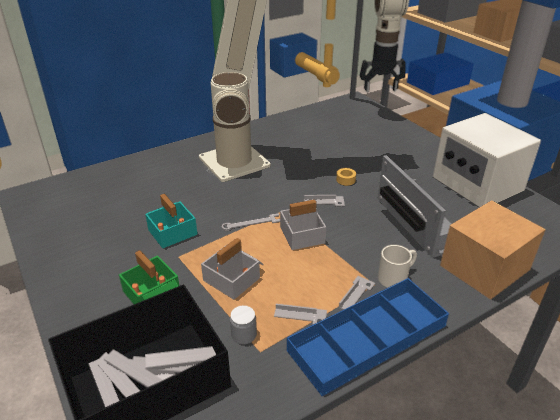

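View pics/top0.png

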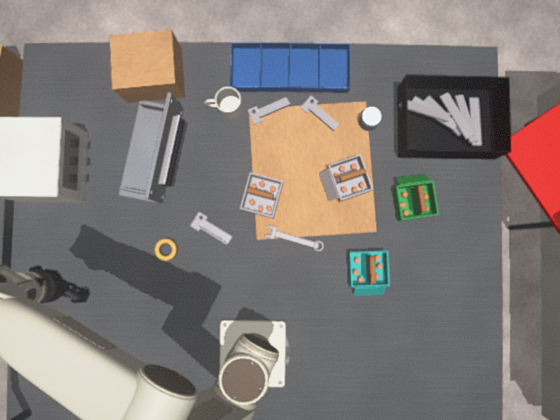

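Scene: robot at the back. There are two grey caddies, at scene (230,265)/top (348,178) and scene (302,220)/top (262,195). The look-alikes are green at top (416,198) and turquoise at top (370,270). The panel with the cleat is at top (155,150). I'll crop both grey caddies, since a grey flange seems to show left of the one at top (348,178).

```bash
python3 - <<'E'
from h import *
r=np.load("scene0.npz")["r"];t=np.load("top0.npz")["r"]
a=cv2.resize(r[180:310,190:340],None,fx=2.6,fy=2.6,interpolation=2)
b=cv2.resize(t[140:230,230:390],None,fx=2.5,fy=2.5,interpolation=2)
c=cv2.resize(t[80:220,110:200],None,fx=2.5,fy=2.5,interpolation=2)
H=np.zeros((600,800,3),np.uint8)
H[:a.shape[0],:a.shape[1]]=a;H[345:345+b.shape[0],:b.shape[1]]=b;H[:c.shape[0],420:420+c.shape[1]]=c
cv2.imwrite("pics/crop1.png",H[:,:,::-1])
for n in("scene","top"):
    z=np.load(n+"0.npz");P=cloud(n,z["d"]);hsv=cv2.cvtColor(z["r"],cv2.COLOR_RGB2HSV)
    wood=((hsv[...,0]<18)&(hsv[...,1]>100)&(hsv[...,2]<170)).astype(np.uint8)
    near=(P[...,2]>.075)&(P[...,2]<.14)&(P[...,0]>.2)&(P[...,0]<.75)
    k,l,s,cc=cv2.connectedComponentsWithStats((wood*near).astype(np.uint8))
    for j in range(1,k):
        if s[j,4]<40: continue
        Q=P[l==j];zt=np.nanpercentile(Q[:,2],95);q=Q[Q[:,2]>zt-.006]
        m=q.mean(0);w,V=np.linalg.eigh(np.cov(q[:,:2].T))
        pr=(q[:,:2]-m[:2])@V
        print(n,cc[j].round(),s[j,4],"ztop",zt.round(4),"mid",((pr.max(0)+pr.min(0))/2@V.T+m[:2]).round(4),"mean",m.round(4),"ext",np.ptp(pr,0).round(3),"yaw",np.degrees(np.arctan2(V[1,1],V[0,1])).round(1))
    # floor check
    print("bench z",np.nanmedian(P[(np.abs(P[...,2])<.02)][:,2]))
    # panel/cleat region
    R=(P[...,0]>.3)&(P[...,0]<.75)&(P[...,1]>.12)&(P[...,1]<.36)&(P[...,2]>.06)&(P[...,2]<.2)&(hsv[...,1]<60)
    np.save(n+"R.npy",P[R]);print(n,R.sum(),np.nanpercentile(P[R],[2,50,98],axis=0).round(3))
E
```

```text
scene [168. 205.] 178 ztop 0.1152 mid [ 0.2597 -0.3377] mean [ 0.2629 -0.3382  0.1127] ext [0.017 0.073] yaw -178.1
scene [302. 208.] 308 ztop 0.1147 mid [ 0.47   -0.0249] mean [ 0.4694 -0.0268  0.1126] ext [0.022 0.071] yaw 74.9
scene [229. 251.] 333 ztop 0.1154 mid [ 0.5249 -0.2819] mean [ 0.526  -0.2834  0.1132] ext [0.017 0.074] yaw 109.7
scene [145. 263.] 253 ztop 0.115 mid [ 0.4594 -0.4767] mean [ 0.4601 -0.4773  0.113 ] ext [0.016 0.078] yaw -171.4
bench z -0.0013431998075164597
scene 2616 [[0.451 0.21  0.063]
 [0.615 0.241 0.112]
 [0.738 0.28  0.159]]
top [419. 199.] 67 ztop 0.1173 mid [ 0.4542 -0.473 ] mean [ 0.449  -0.4717  0.115 ] ext [0.008 0.071] yaw -172.3
top [370. 269.] 53 ztop 0.1195 mid [ 0.2567 -0.3324] mean [ 0.2534 -0.3324  0.1164] ext [0.006 0.066] yaw -178.2
bench z 0.00021301948535812354
top 2215 [[0.448 0.207 0.065]
 [0.585 0.242 0.118]
 [0.731 0.28  0.163]]
```

View pics/crop1.png

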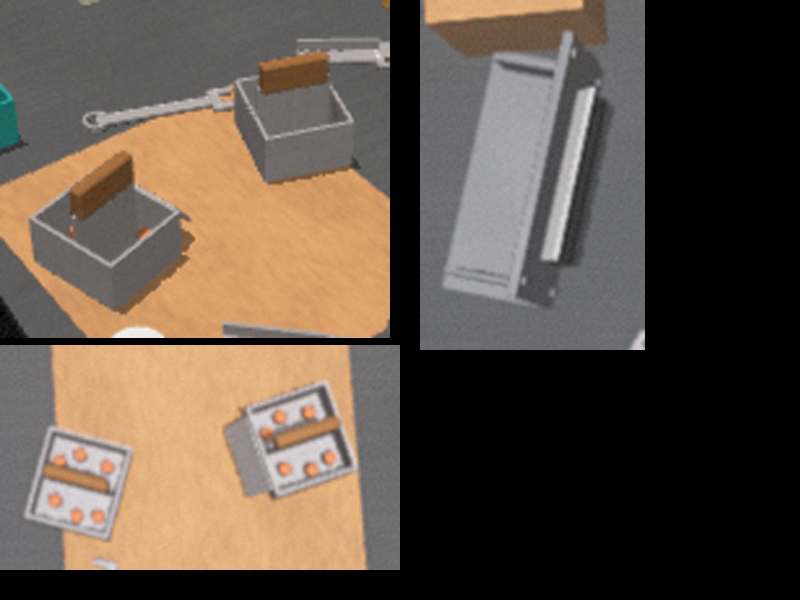

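The strip shows at top (328,178) on the +y side of the caddy at scene (230,265)/top (348,178). So that caddy is the target, and the one at top (262,195) has no strip. The cleat is the bright bar in the panel crop. Next I'll measure the grip axis, the rim and the cleat line in both views.

```bash
python3 - <<'E'
from h import *
for n in("scene","top"):
    z=np.load(n+"0.npz");P=cloud(n,z["d"]);X,Y,Z=np.moveaxis(P,-1,0)
    c=np.array([.525,-.282]);near=np.hypot(X-c[0],Y-c[1])<.11
    q=P[near&(Z>.100)];zt=np.percentile(q[:,2],90);q=q[q[:,2]>zt-.006]
    (m,s,a)=cv2.minAreaRect(q[:,:2].astype(np.float32)*1000);print(n,"bar",len(q),zt.round(4),np.round(m,1),np.round(s,1),round(a,1))
    q=P[near&(Z>.054)&(Z<.068)]
    (m,s,a)=cv2.minAreaRect(q[:,:2].astype(np.float32)*1000);print(n,"rim",len(q),np.round(m,1),np.round(s,1),round(a,1),np.median(q[:,2]).round(4))
    # strip: points behind back
    u=np.array([np.cos(np.radians(109.7)),np.sin(np.radians(109.7))]);v=np.array([-u[1],u[0]])
    d=P[...,:2]-c;a=d@u;b=d@v
    q=near&(a>.055)&(a<.09)&(abs(b)<.05)&(Z>.012)&(Z<.06)
    if q.sum()>10:print(n,"strip a",np.percentile(a[q],[2,50,98]).round(3),"b",np.percentile(b[q],[2,98]).round(3),"z",np.percentile(Z[q],[2,50,98]).round(3))
    # panel
    R=(X>.3)&(X<.78)&(Y>.1)&(Y<.36)&(Z>.07)&(Z<.2)
    top=P[R&(Z>.15)&(Z<.172)]
    (m,s,a)=cv2.minAreaRect(top[:,:2].astype(np.float32)*1000);print(n,"paneltop",len(top),np.round(m,1),np.round(s,1),round(a,1),np.median(top[:,2]))
    print(" bins top z>.15 by x:",[(x0,np.median(top[(abs(top[:,0]-x0)<.01)][:,1]).round(4),np.percentile(top[(abs(top[:,0]-x0)<.01)][:,1],[3,97]).round(4)) for x0 in (.48,.53,.58,.63,.68) if (abs(top[:,0]-x0)<.01).sum()>4])
    e=P[R&(Z>.118)&(Z<.134)]
    for x0 in (.48,.52,.56,.6,.64,.68):
        k=e[abs(e[:,0]-x0)<.008]
        if len(k): i=k[np.argsort(k[:,1])[:8]];print("  edge x",x0,len(k),i.mean(0).round(4))
E
```

```text
scene bar 147 0.1151 [ 524.1 -281.7] [18.4 75.2] 21.2
scene rim 352 [ 521.5 -280. ] [115.4 107.8] 19.8 0.0578
scene strip a [0.055 0.061 0.079] b [-0.043  0.007] z [0.023 0.049 0.057]
scene paneltop 419 [591.1 257.9] [ 19.5 302.3] 79.2 0.1570353345785006
 bins top z>.15 by x: [(0.48, np.float64(0.2747), array([0.2711, 0.283 ])), (0.53, np.float64(0.2663), array([0.2611, 0.2753])), (0.58, np.float64(0.2557), array([0.2518, 0.2657])), (0.63, np.float64(0.2487), array([0.2428, 0.2578])), (0.68, np.float64(0.2392), array([0.233 , 0.2467]))]
  edge x 0.48 14 [0.4826 0.2686 0.1238]
  edge x 0.52 20 [0.5222 0.2521 0.1247]
  edge x 0.56 21 [0.5601 0.2388 0.1245]
  edge x 0.6 23 [0.6032 0.2305 0.1247]
  edge x 0.64 26 [0.6393 0.2232 0.1249]
  edge x 0.68 32 [0.6802 0.2119 0.1227]
top bar 124 0.1186 [ 519.6 -282.5] [15.5 75.7] 18.8
top rim 279 [ 518.  -278.3] [110.  110.1] 19.5 0.0589
top strip a [0.056 0.068 0.079] b [-0.038  0.048] z [0.02  0.041 0.058]
top paneltop 556 [587.7 256.1] [ 16.9 297.8] 79.2 0.15848516059702733
 bins top z>.15 by x: [(0.48, np.float64(0.2751), array([0.2692, 0.282 ])), (0.53, np.float64(0.2651), array([0.26  , 0.2729])), (0.58, np.float64(0.2562), array([0.251 , 0.2632])), (0.63, np.float64(0.2477), array([0.2417, 0.254 ])), (0.68, np.float64(0.2387), array([0.2325, 0.2463]))]
  edge x 0.48 15 [0.4841 0.2577 0.1236]
  edge x 0.52 26 [0.5201 0.237  0.1265]
  edge x 0.56 26 [0.5607 0.2304 0.1245]
  edge x 0.6 25 [0.5989 0.223  0.1251]
  edge x 0.64 28 [0.639  0.2153 0.1262]
  edge x 0.68 19 [0.6764 0.2096 0.1255]
```

Target numbers:
- **Grip:** (0.522, -0.282), bar top 0.116 (so its centre is about 0.098), yaw about 109.7°.
- **Cleat edge:** mid point about (0.583, 0.2255, 0.126), yaw about 79.4°.
- **Checks:** bar 76x16, rim 110 and panel 300 all agree with the text.

Now turn, then travel to above the grip.

Call:
play_rows:
  moves:
    - [1, [0, 0, 0], [0, 0, 0.111]]
    - [1, [0, 0, 0], [0, 0, 0.111]]
    - [1, [0, 0, 0], [0, 0, 0.111]]
    - [1, [0, 0, 0], [0, 0, 0.111]]
    - [1, [0, 0, 0], [0, 0, 0.111]]
    - [1, [0, 0, 0], [0, 0, 0.111]]
    - [1, [0, 0, 0], [0, 0, 0.111]]
    - [1, [-2, 0.1, 0], [0, 0, 0]]
    - [1, [-3.9, 0.2, 0], [0, 0, 0]]
    - [1, [-3.9, 0.2, 0], [0, 0, 0]]
    - [1, [-3.9, 0.2, 0], [0, 0, 0]]
    - [1, [-3.9, 0.2, 0], [0, 0, 0]]

```text
clock: 1.1
eef_pos: [0.2854, 0.2856, 0.2308]
tool_rot: [0.576, 0.818, -0.001, 0.0]
ft_force: [1.5, -0.0, -0.9]
grip_width: 0.0853
```

Call:
play_rows:
  moves:
    - [1, [-3.9, 0.2, 0], [0, 0, 0]]
    - [1, [-3.9, 0.2, 0], [0, 0, 0]]
    - [1, [-3.9, 0.2, 0], [0, 0, 0]]
    - [1, [-3.9, 0.2, 0], [0, 0, 0]]
    - [1, [-3.9, 0.2, 0], [0, 0, 0]]
    - [1, [-3.9, 0.2, 0], [0, 0, 0]]
    - [1, [-3.9, 0.2, 0], [0, 0, 0]]
    - [1, [-3.9, 0.2, 0], [0, 0, 0]]
    - [1, [-3.9, 0.2, 0], [0, 0, 0]]
    - [1, [-3.9, 0.2, 0], [0, 0, 0]]
    - [1, [-3.9, 0.2, 0], [0, 0, 0]]
    - [1, [-3.9, 0.2, 0], [0, 0, 0]]

```text
clock: 2.1
eef_pos: [0.4655, -0.1473, 0.2309]
tool_rot: [0.576, 0.817, -0.0, -0.0]
ft_force: [0.8, 0.0, -0.1]
grip_width: 0.0852
```

Call:
play_rows:
  moves:
    - [1, [-3.5, 0.1, 0], [0, 0, 0]]
    - [1, [-3.5, 0.1, 0], [0, 0, 0]]
    - [1, [-2, 0.1, 0], [0, 0, 0]]
    - [1, [0, 0, 0], [0, 0, 0]]
    - [1, [0, 0, 0], [0, 0, 0]]
    - [1, [0, 0, 0], [0, 0, 0]]

```text
clock: 2.6
eef_pos: [0.498, -0.2285, 0.2307]
tool_rot: [0.576, 0.817, 0.0, -0.001]
ft_force: [0.1, 1.6, -0.0]
grip_width: 0.0854
```

```bash
cat >> h.py <<'E'
from scipy.spatial.transform import Rotation as Rn
def to(tcp):
    o=bot.get_obs();R=Rn.from_quat(o["tool_rot"])
    print("pos",o["eef_pos"].round(4),"xyaw",np.degrees(np.arctan2(*R.as_matrix()[1::-1,0])).round(2),"z",R.as_matrix()[:,2].round(3),"shift cm",(R.inv().apply(np.array(tcp)-o["eef_pos"])*100).round(2),"t",o["clock"],"w",o["grip_width"].round(4),"F",o["ft_force"].round(1))
E
python3 -c "
from h import *
to([.522,-.282,.2])"
```

```text
Traceback (most recent call last):
  File "h.py", line 16, in to
    print("pos",o["eef_pos"].round(4),"xyaw",np.degrees(np.arctan2(*R.as_matrix()[1::-1,0])).round(2),"z",R.as_matrix()[:,2].round(3),"shift cm",(R.inv().apply(np.array(tcp)-o["eef_pos"])*100).round(2),"t",o["clock"],"w",o["grip_width"].round(4),"F",o["ft_force"].round(1))
                                                                                                                                                                                                                             ^^^^^^^^^^^^^^^^^^^^^
AttributeError: 'float' object has no attribute 'round'
```

Call:
play_rows:
  moves:
    - [1, [-2, 0.2, 1], [0, 0, 0]]
    - [1, [-2, 0.2, 1], [0, 0, 0]]
    - [1, [-1.8, 0.1, 1.1], [0, 0, 0]]
    - [1, [0, 0, 0], [0, 0, 0]]
    - [1, [0, 0, 0], [0, 0, 0]]
    - [1, [0, 0, 0], [0, 0, 0]]
    - [1, [0, 0, 0], [0, 0, 0]]

```text
clock: 3.18
eef_pos: [0.5228, -0.2808, 0.2012]
tool_rot: [0.575, 0.818, 0.0, 0.0]
ft_force: [0.1, -0.1, -0.0]
grip_width: 0.0855
```

```bash
sed -i 's/o\["grip_width"\].round(4)/round(float(o["grip_width"]),4)/' h.py
python3 - <<'E'
from h import *
to([.522,-.282,.079])
H=[]
for n,c,f in(("scene",(180,320,150,310),2.5),("top",(120,240,280,420),2.8)):
    r,d=bot.camera(n);np.savez(n+"1.npz",r=r,d=d);H.append(cv2.resize(r[c[0]:c[1],c[2]:c[3]],(400,350),interpolation=2))
cv2.imwrite("pics/g1.png",np.hstack(H)[:,:,::-1])
E
```

```text
pos [ 0.5228 -0.2808  0.2012] xyaw 109.73 z [ 0.001 -0.    -1.   ] shift cm [-0.08 -0.13 12.22] t 3.1833 w 0.0855 F [ 0.1 -0.1 -0. ]
```

View pics/g1.png

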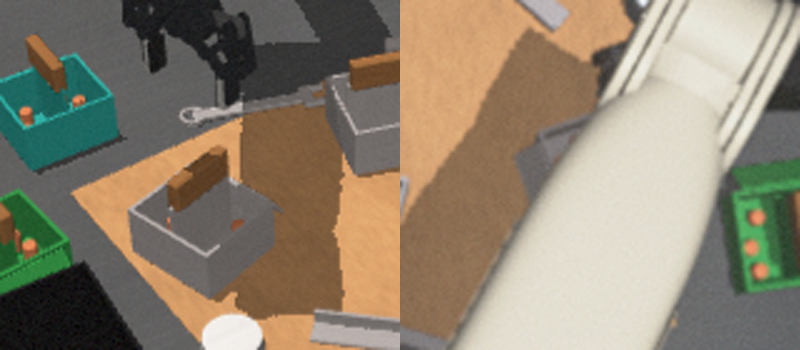

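The fingers (crop at about (150,50) and (228,95)) hang above the caddy and straddle its bar at crop (200,180). The arm hides the top view. Descend and grip.

Call:
play_rows:
  moves:
    - [1, [-0.1, -0.1, 3], [0, 0, 0]]
    - [1, [0, 0, 3], [0, 0, 0]]
    - [1, [0, 0, 3], [0, 0, 0]]
    - [1, [0, 0, 2], [0, 0, 0]]
    - [1, [0, 0, 1.2], [0, 0, 0]]
    - [1, [0, 0, 0], [0, 0, 0]]
    - [1, [0, 0, 0], [0, 0, 0]]
    - [-1, [0, 0, 0], [0, 0, 0]]
    - [-1, [0, 0, 0], [0, 0, 0]]
    - [-1, [0, 0, 0], [0, 0, 0]]
    - [-1, [0, 0, 0], [0, 0, 0]]
    - [-1, [0, 0, 0], [0, 0, 0]]

```text
clock: 4.28
eef_pos: [0.5226, -0.2835, 0.0791]
tool_rot: [0.576, 0.817, 0.0, 0.001]
ft_force: [-0.1, -0.8, -0.3]
grip_width: 0.0253
```

Call:
play_rows:
  moves:
    - [-1, [0, 0, 0], [0, 0, 0]]
    - [-1, [0, 0, 0], [0, 0, 0]]
    - [-1, [0, 0, 0], [0, 0, 0]]
    - [-1, [0, 0, 0], [0, 0, 0]]
    - [-1, [0, 0, 0], [0, 0, 0]]
    - [-1, [0, 0, 0], [0, 0, 0]]

```text
clock: 4.78
eef_pos: [0.5221, -0.2836, 0.0788]
tool_rot: [0.576, 0.817, -0.0, 0.0]
ft_force: [-2.9, -1.4, 5.1]
grip_width: 0.0155
```

Call:
play_rows:
  moves:
    - [-1, [0, 0, -1], [0, 0, 0]]
    - [-1, [0, 0, -2], [0, 0, 0]]
    - [-1, [0, 0, -3], [0, 0, 0]]
    - [-1, [0, 0, -3.5], [0, 0, 0]]
    - [-1, [0, 0, -3.5], [0, 0, 0]]
    - [-1, [0, 0, -3.5], [0, 0, 0]]
    - [-1, [0, 0, -2.5], [0, 0, 0]]
    - [-1, [0, 0, -1], [0, 0, 0]]
    - [-1, [0, 0, 0], [0, 0, 0]]
    - [-1, [0, 0, 0], [0, 0, 0]]

```text
clock: 5.62
eef_pos: [0.5223, -0.283, 0.2778]
tool_rot: [0.576, 0.817, 0.0, -0.0]
ft_force: [-1.4, -0.0, -4.7]
grip_width: 0.0152
```

```bash
cat >> h.py <<'E'
E0=np.array([.583,.2255,.126]);YAW=79.4;OFF=np.array([.0015,0,-.0192])  # cleat edge, yaw, grip in tool
def goal(xs,zs,tilt,ys=0,E=E0,yaw=YAW,OFF=OFF):
    """tool pose putting strip edge at (xs,ys,zs) mm in the cleat frame, front tipped up by tilt"""
    C=Rn.from_euler("z",yaw,degrees=True);B=C*Rn.from_euler("y",tilt,degrees=True)
    s=E+C.apply([xs/1e3,ys/1e3,zs/1e3]);g=s-B.apply([.077,0,-.076]);T=B*Rn.from_euler("x",180,degrees=True)
    return g-T.apply(OFF),T
def step(*a,**k):
    p,T=goal(*a,**k);o=bot.get_obs();R=Rn.from_quat(o["tool_rot"])
    print("t",round(o["clock"],2),"pos",o["eef_pos"].round(4),"goal",p.round(4),"| shift cm",(R.inv().apply(p-o["eef_pos"])*100).round(2),"in goal axes",(T.inv().apply(p-o["eef_pos"])*100).round(2),"turn",(R.inv()*T).as_rotvec().round(3),"F",o["ft_force"].round(1),"w",round(float(o["grip_width"]),4))
E
python3 -c "
from h import *
step(-40,35,0);step(-40,35,20)"
```

```text
t 5.62 pos [ 0.5223 -0.283   0.2778] goal [0.5612 0.109  0.2178] | shift cm [35.61 16.86  6.02] in goal axes [39.25 -3.39  6.  ] turn [-0.    -0.001  0.528] F [-1.4 -0.  -4.7] w 0.0152
t 5.62 pos [ 0.5223 -0.283   0.2778] goal [0.5656 0.1328 0.2412] | shift cm [37.69 18.07  3.68] in goal axes [ 40.41  -3.39 -10.81] turn [ 0.092 -0.341  0.523] F [-1.4 -0.  -4.7] w 0.0152
```

Call:
play_rows:
  moves:
    - [-1, [0, 0, 0], [0, 0, 0.08]]
    - [-1, [0, 0, 0], [0, 0, 0.09]]
    - [-1, [0, 0, 0], [0, 0, 0.09]]
    - [-1, [0, 0, 0], [0, 0, 0.09]]
    - [-1, [0, 0, 0], [0, 0, 0.09]]
    - [-1, [0, 0, 0], [0, 0, 0.088]]
    - [-1, [1.5, -0.1, 0], [0, 0, 0]]
    - [-1, [3, -0.3, 0], [0, 0, 0]]
    - [-1, [3, -0.3, 0], [0, 0, 0]]
    - [-1, [3, -0.3, 0], [0, 0, 0]]
    - [-1, [3, -0.3, 0], [0, 0, 0]]
    - [-1, [3, -0.3, 0], [0, 0, 0]]

```text
clock: 6.62
eef_pos: [0.5356, -0.1159, 0.276]
tool_rot: [0.769, 0.639, -0.001, -0.002]
ft_force: [-0.1, -0.4, -3.3]
grip_width: 0.015
```

Call:
play_rows:
  moves:
    - [-1, [3, -0.3, 0], [0, 0, 0]]
    - [-1, [3, -0.3, 0], [0, 0, 0]]
    - [-1, [3, -0.3, 0], [0, 0, 0]]
    - [-1, [3, -0.3, 0], [0, 0, 0]]
    - [-1, [3, -0.3, 0], [0, 0, 0]]
    - [-1, [2.5, -0.3, 0], [0, 0, 0]]
    - [-1, [1.5, 0, 0], [0, 0, 0]]
    - [-1, [0, 0, 0], [0, 0, 0]]
    - [-1, [0, 0, 0], [0, 0, 0]]
    - [-1, [0, 0, 0], [0, 0, 0]]

```text
clock: 7.45
eef_pos: [0.5532, 0.0718, 0.2769]
tool_rot: [0.769, 0.639, -0.001, -0.001]
ft_force: [0.0, -0.4, -3.5]
grip_width: 0.0153
```

```bash
python3 -c "
from h import *
step(-40,35,0);step(-40,35,20)"
```

```text
t 7.45 pos [0.5532 0.0718 0.2769] goal [0.5612 0.109  0.2178] | shift cm [3.81 0.13 5.9 ] in goal axes [3.81 0.11 5.91] turn [-0.003  0.001  0.001] F [ 0.  -0.4 -3.5] w 0.0153
t 7.45 pos [0.5532 0.0718 0.2769] goal [0.5656 0.1328 0.2412] | shift cm [6.23 0.12 3.55] in goal axes [7.07 0.11 1.22] turn [-0.003 -0.348  0.001] F [ 0.  -0.4 -3.5] w 0.0153
```

Call:
play_rows:
  moves:
    - [-1, [0, 0, 0], [0, -0.06, 0]]
    - [-1, [0, 0, 0], [0, -0.06, 0]]
    - [-1, [0, 0, 0], [0, -0.06, 0]]
    - [-1, [0, 0, 0], [0, -0.06, 0]]
    - [-1, [0, 0, 0], [0, -0.06, 0]]
    - [-1, [0, 0, 0], [0, -0.06, 0]]
    - [-1, [0, 0, 0], [0, 0, 0]]
    - [-1, [0, 0, 0], [0, 0, 0]]
    - [-1, [0, 0, 0], [0, 0, 0]]

```text
clock: 8.2
eef_pos: [0.5541, 0.0712, 0.2782]
tool_rot: [0.757, 0.628, -0.137, 0.114]
ft_force: [-0.1, -0.1, -3.0]
grip_width: 0.0152
```

```bash
python3 - <<'E'
from h import *
step(-40,35,20.6)
H=[]
for n,c in(("scene",(100,300,300,460)),("top",(60,260,100,260))):
    r,d=bot.camera(n);np.savez(n+"2.npz",r=r,d=d);H.append(cv2.resize(r[c[0]:c[1],c[2]:c[3]],(400,500),interpolation=2))
cv2.imwrite("pics/g2.png",np.hstack(H)[:,:,::-1])
E
```

```text
t 8.2 pos [0.5541 0.0712 0.2782] goal [0.5658 0.1336 0.2418] | shift cm [ 7.23 -0.01  1.18] in goal axes [7.23 0.   1.17] turn [-0.001 -0.001 -0.001] F [-0.1 -0.1 -3. ] w 0.0152
```

View pics/g2.png

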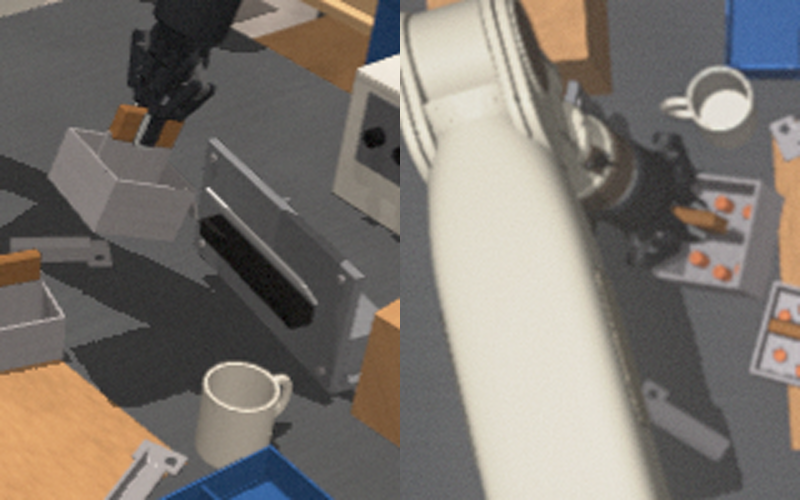

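The caddy is held, tipped front up, in front of the cleat (crop: caddy (120,190), cleat edge from (207,192) to (315,303)). Next I check the in-hand pose and the cleat edge by depth.

```bash
python3 - <<'E'
from h import *
o=bot.get_obs();T=Rn.from_quat(o["tool_rot"])
g=o["eef_pos"]+T.apply(OFF);B=T*Rn.from_euler("x",180,degrees=True)
z=np.load("scene2.npz");P=cloud("scene",z["d"]);hs=cv2.cvtColor(z["r"],cv2.COLOR_RGB2HSV)
q=B.inv().apply((P-g).reshape(-1,3)).reshape(P.shape)*1e3;x,y,h=np.moveaxis(q,-1,0)
m=(abs(x)<100)&(abs(y)<80)&(h>-115)&(h<-25)&(hs[...,2]>60)
pc=lambda a:np.nanpercentile(a,[1,5,50,95,99]).round(1)
for s,n in((m&(y<-48),"side"),(m&(x<-42)&(y>-50),"front"),(m&(x>53),"behind")):
    if s.sum()>5: print(n,s.sum(),"x",pc(x[s]),"y",pc(y[s]),"h",pc(h[s]))
s=m&(y<-50)
for lo in range(-100,-30,15):
    k=s&(h>lo)&(h<lo+15)
    if k.sum()>3: print(lo,"x rng",pc(x[k]),"ymed",np.median(y[k]).round(1))
w=m&(hs[...,0]<18)&(hs[...,1]>100)
for n in("scene","top"):
    z=np.load(n+"0.npz");P=cloud(n,z["d"]);hs=cv2.cvtColor(z["r"],cv2.COLOR_RGB2HSV)
    c=Rn.from_euler("z",YAW,degrees=True).inv().apply((P-E0).reshape(-1,3)).reshape(P.shape)*1e3
    x,y,h=np.moveaxis(c,-1,0)
    k=(abs(h)<8)&(x>-20)&(x<15)&(abs(y)<140)
    print(n,"cleat y",pc(y[k]),"x",pc(x[k]),"h",pc(h[k]))
    for y0 in(-90,-60,-30,0,30,60,90):
        kk=k&(abs(y-y0)<8);
        pp=(abs(y-y0)<8)&(h>-10)&(h<28)&(x>18)&(x<40)
        print("  ",y0,kk.sum(),"front x of edge",np.percentile(x[kk],[5,50]).round(1) if kk.any() else '',"top h",np.percentile(h[(abs(y-y0)<8)&(abs(x)<9)&(h>-15)&(h<15)],90).round(1) if kk.any() else '',"panel",np.median(x[pp]).round(1) if pp.any() else '')
E
```

```text
side 749 x [-48.7 -46.2  -0.4  47.7  52.6] y [-59.9 -58.7 -55.5 -51.3 -49.2] h [-99.9 -97.  -68.5 -41.6 -39.7]
front 561 x [-50.2 -49.4 -46.7 -43.8 -42.7] y [-48.4 -45.4   0.5  49.2  53.8] h [-99.8 -97.7 -68.6 -41.5 -39.9]
behind 31 x [53.1 53.2 69.5 78.3 80.4] y [-54.  -52.7 -44.  -22.   -1.7] h [-85.5 -76.3 -64.5 -41.4 -40.9]
-100 x rng [-48.5 -45.6  -3.1  44.7  50.4] ymed -55.4
-85 x rng [-47.6 -44.9   1.4  47.4  50.7] ymed -55.5
-70 x rng [-49.2 -46.5  -0.6  46.4  51.2] ymed -55.5
-55 x rng [-47.5 -44.8   0.   48.3  52.2] ymed -55.6
-40 x rng [-38.5 -33.3   1.2  42.6  46.8] ymed -55.8
scene cleat y [-102.9  -96.3   -9.8   84.4   95.8] x [-1.4 -0.3  2.8  6.   8. ] h [-6.9 -5.6 -2.4  0.7  2.3]
   -90 8 front x of edge [1.1 3.1] top h -0.9 panel 29.3
   -60 7 front x of edge [-0.5  1.9] top h 2.4 panel 28.6
   -30 7 front x of edge [0.8 2.7] top h -1.0 panel 28.7
   0 8 front x of edge [-0.6  3.1] top h -0.4 panel 28.3
   30 7 front x of edge [0.5 4.2] top h -1.9 panel 28.6
   60 7 front x of edge [-0.7  2.1] top h 0.3 panel 28.0
   90 6 front x of edge [1.3 2.1] top h -1.3 panel 28.6
top cleat y [-98.5 -89.7   0.4  90.7  98.6] x [-2.6 -1.6  1.8  7.1  8.6] h [-7.7 -7.5 -2.2  4.1  5.5]
   -90 14 front x of edge [-1.5  1.8] top h 4.1 panel 25.9
   -60 17 front x of edge [-1.6  1.3] top h 1.4 panel 25.5
   -30 14 front x of edge [-1.4  2.4] top h 1.4 panel 25.4
   0 13 front x of edge [-1.   1.7] top h 2.2 panel 25.3
   30 15 front x of edge [-1.   2.1] top h 1.0 panel 25.3
   60 15 front x of edge [-2.4  1. ] top h 2.8 panel 25.1
   90 15 front x of edge [-0.9  1.8] top h 0.2 panel 24.8
```

The in-hand pose matches the model to within about 3 mm, and the cleat (±98 wide, panel face 25 behind the edge) fits the frame. Plan the approach.

```bash
python3 -c "
from h import *
step(-30,25,20.6);step(12,15,20.6);step(17,-12,20.6)"
```

```text
t 8.3 pos [0.5541 0.0709 0.2788] goal [0.5676 0.1434 0.2318] | shift cm [ 8.56 -0.02  1.81] in goal axes [ 8.56 -0.    1.8 ] turn [ 0.    -0.001 -0.002] F [ 0.3 -0.5 -3.4] w 0.0153
t 8.3 pos [0.5541 0.0709 0.2788] goal [0.5754 0.1847 0.2218] | shift cm [12.84 -0.03  1.27] in goal axes [12.84 -0.    1.26] turn [ 0.    -0.001 -0.002] F [ 0.3 -0.5 -3.4] w 0.0153
t 8.3 pos [0.5541 0.0709 0.2788] goal [0.5763 0.1896 0.1948] | shift cm [14.26 -0.03  3.62] in goal axes [14.26 -0.    3.61] turn [ 0.    -0.001 -0.002] F [ 0.3 -0.5 -3.4] w 0.0153
```

Call:
play_rows:
  moves:
    - [-1, [0.8, 0, 0], [0, 0, 0]]
    - [-1, [1.5, 0, 0.2], [0, 0, 0]]
    - [-1, [2, 0, 0.2], [0, 0, 0]]
    - [-1, [2, 0, 0.2], [0, 0, 0]]
    - [-1, [2, 0, 0.2], [0, 0, 0]]
    - [-1, [2, 0, 0.2], [0, 0, 0]]
    - [-1, [1.5, 0, 0.2], [0, 0, 0]]
    - [-1, [1, 0, 0.1], [0, 0, 0]]
    - [-1, [0, 0, 0], [0, 0, 0]]
    - [-1, [0, 0, 0], [0, 0, 0]]
    - [-1, [0, 0, 0], [0, 0, 0]]

```text
clock: 9.22
eef_pos: [0.5754, 0.1846, 0.2216]
tool_rot: [0.757, 0.628, -0.138, 0.115]
ft_force: [0.4, 0.4, -4.1]
grip_width: 0.0152
```

```bash
python3 -c "
from h import *
step(12,15,20.6);step(17,-12,20.6)
r,d=bot.camera('scene');np.savez('scene3.npz',r=r,d=d)
cv2.imwrite('pics/g3.png',cv2.resize(r[120:270,340:460],(640,600)[0:2],interpolation=2)[:,:,::-1])"
```

```text
t 9.22 pos [0.5754 0.1846 0.2216] goal [0.5754 0.1847 0.2218] | shift cm [ 0.01 -0.01 -0.02] in goal axes [ 0.01 -0.01 -0.02] turn [ 0.     0.001 -0.001] F [ 0.4  0.4 -4.1] w 0.0152
t 9.22 pos [0.5754 0.1846 0.2216] goal [0.5763 0.1896 0.1948] | shift cm [ 1.42 -0.01  2.33] in goal axes [ 1.42 -0.01  2.33] turn [ 0.     0.001 -0.001] F [ 0.4  0.4 -4.1] w 0.0152
```

View pics/g3.png

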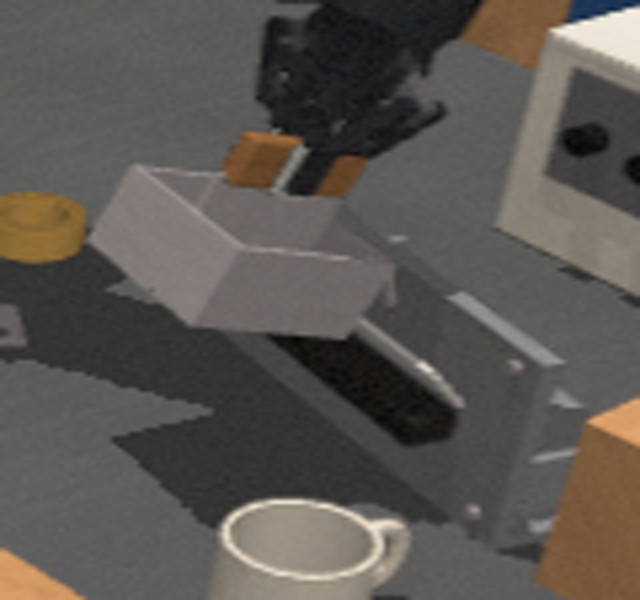

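The caddy is tipped. The strip's end (390,285) is just above and behind the cleat edge line at (365,325), ready to lower.

Call:
play_rows:
  moves:
    - [-1, [0.2, 0, 0.4], [0, 0, 0]]
    - [-1, [0.24, 0, 0.4], [0, 0, 0]]
    - [-1, [0.24, 0, 0.4], [0, 0, 0]]
    - [-1, [0.24, 0, 0.4], [0, 0, 0]]
    - [-1, [0.24, 0, 0.4], [0, 0, 0]]
    - [-1, [0.24, 0, 0.35], [0, 0, 0]]
    - [-1, [0, 0, 0], [0, 0, 0]]
    - [-1, [0, 0, 0], [0, 0, 0]]
    - [-1, [0, 0, 0], [0, 0, 0]]

```text
clock: 10.02
eef_pos: [0.5762, 0.1899, 0.1942]
tool_rot: [0.757, 0.628, -0.138, 0.114]
ft_force: [-0.1, -0.3, -4.1]
grip_width: 0.0157
```

```bash
python3 -c "
from h import *
step(17,-12,20.6)
# row plan: tilt down in 9 rows from (17,-12) to (19,-14)
p,T=goal(17,-12,20.6)
n=9
for i in range(1,n+1):
    q,S=goal(17+2*i/n,-12-2*i/n,20.6*(1-i/n));print((T.inv().apply(q-p)*100).round(2),(T.inv()*S).as_rotvec().round(3));p,T=q,S
q,S=goal(23,-24,0);print((T.inv().apply(q-p)*100).round(2))
"
```

```text
t 10.02 pos [0.5762 0.1899 0.1942] goal [0.5763 0.1896 0.1948] | shift cm [-0.05  0.01 -0.05] in goal axes [-0.05  0.01 -0.05] turn [0.    0.001 0.   ] F [-0.1 -0.3 -4.1] w 0.0157
[-0.19  0.    0.33] [0.   0.04 0.  ]
[-0.19  0.    0.33] [-0.    0.04 -0.  ]
[-0.19 -0.    0.33] [0.   0.04 0.  ]
[-0.19 -0.    0.33] [0.   0.04 0.  ]
[-0.19  0.    0.34] [-0.    0.04 -0.  ]
[-0.2  -0.    0.34] [0.   0.04 0.  ]
[-0.2   0.    0.34] [0.   0.04 0.  ]
[-0.2  -0.    0.34] [0.   0.04 0.  ]
[-0.2   0.    0.34] [ 0.    0.04 -0.  ]
[ 0.4 -0.   1. ]
```

No contact so far (force is still just the weight). Bring it level while lowering, in two halves.

Call:
play_rows:
  moves:
    - [-1, [-0.2, 0, 0.32], [0, 0.04, 0]]
    - [-1, [-0.2, 0, 0.32], [0, 0.04, 0]]
    - [-1, [-0.2, 0, 0.32], [0, 0.04, 0]]
    - [-1, [-0.2, 0, 0.32], [0, 0.04, 0]]
    - [-1, [-0.2, 0, 0.32], [0, 0.04, 0]]
    - [-1, [0, 0, 0], [0, 0, 0]]
    - [-1, [0, 0, 0], [0, 0, 0]]

```text
clock: 10.6
eef_pos: [0.5735, 0.1753, 0.1823]
tool_rot: [0.767, 0.636, -0.062, 0.051]
ft_force: [0.3, -0.7, -3.9]
grip_width: 0.0153
```

Call:
play_rows:
  moves:
    - [-1, [-0.2, 0, 0.34], [0, 0.04, 0]]
    - [-1, [-0.2, 0, 0.34], [0, 0.04, 0]]
    - [-1, [-0.2, 0, 0.34], [0, 0.04, 0]]
    - [-1, [-0.2, 0, 0.34], [0, 0.04, 0]]
    - [-1, [0, 0, 0], [0, 0, 0]]
    - [-1, [0, 0, 0], [0, 0, 0]]
    - [-1, [0, 0, 0], [0, 0, 0]]

```text
clock: 11.18
eef_pos: [0.5721, 0.1676, 0.169]
tool_rot: [0.769, 0.639, -0.0, 0.0]
ft_force: [1.1, 0.1, -3.9]
grip_width: 0.0152
```

```bash
python3 -c "
from h import *
step(19,-14,0);step(23,-24,0)"
```

```text
t 11.18 pos [0.5721 0.1676 0.169 ] goal [0.5721 0.167  0.1688] | shift cm [-0.06  0.    0.02] in goal axes [-0.06  0.    0.02] turn [0.    0.001 0.001] F [ 1.1  0.1 -3.9] w 0.0152
t 11.18 pos [0.5721 0.1676 0.169 ] goal [0.5728 0.1709 0.1588] | shift cm [0.34 0.   1.02] in goal axes [0.34 0.   1.02] turn [0.    0.001 0.001] F [ 1.1  0.1 -3.9] w 0.0152
```

Level, free of contact. Lower the last 10 mm along the slope, slowly.

Call:
play_rows:
  moves:
    - [-1, [0.07, 0, 0.2], [0, 0, 0]]
    - [-1, [0.07, 0, 0.2], [0, 0, 0]]
    - [-1, [0.07, 0, 0.2], [0, 0, 0]]
    - [-1, [0.07, 0, 0.15], [0, 0, 0]]
    - [-1, [0, 0, 0], [0, 0, 0]]
    - [-1, [0, 0, 0], [0, 0, 0]]

```text
clock: 11.68
eef_pos: [0.5722, 0.1699, 0.161]
tool_rot: [0.769, 0.639, -0.0, -0.0]
ft_force: [0.0, -0.0, -3.9]
grip_width: 0.0151
```

Call:
play_rows:
  moves:
    - [-1, [0.05, 0, 0.1], [0, 0, 0]]
    - [-1, [0.05, 0, 0.1], [0, 0, 0]]
    - [-1, [0, 0, 0.1], [0, 0, 0]]
    - [-1, [0, 0, 0], [0, 0, 0]]
    - [-1, [0, 0, 0], [0, 0, 0]]

```text
clock: 12.1
eef_pos: [0.5727, 0.1708, 0.1584]
tool_rot: [0.769, 0.639, 0.0, -0.0]
ft_force: [-0.3, 1.0, -3.4]
grip_width: 0.0153
```

```bash
python3 -c "
from h import *
step(23,-24,0)"
```

```text
t 12.1 pos [0.5727 0.1708 0.1584] goal [0.5728 0.1709 0.1588] | shift cm [ 0.01  0.01 -0.04] in goal axes [ 0.01  0.01 -0.04] turn [ 0. -0.  0.] F [-0.3  1.  -3.4] w 0.0153
```

Still bearing the full weight, so I lower on in small steps until the cleat takes it.

Call:
play_rows:
  moves:
    - [-1, [0.05, 0, 0.1], [0, 0, 0]]
    - [-1, [0.05, 0, 0.1], [0, 0, 0]]
    - [-1, [0, 0, 0], [0, 0, 0]]
    - [-1, [0, 0, 0], [0, 0, 0]]

```text
clock: 12.43
eef_pos: [0.573, 0.1719, 0.1565]
tool_rot: [0.769, 0.639, 0.0, 0.0]
ft_force: [0.2, 0.8, -2.9]
grip_width: 0.0155
```

Call:
play_rows:
  moves:
    - [-1, [0.03, 0, 0.1], [0, 0, 0]]
    - [-1, [0, 0, 0], [0, 0, 0]]
    - [-1, [0, 0, 0], [0, 0, 0]]

```text
clock: 12.68
eef_pos: [0.5732, 0.1719, 0.1563]
tool_rot: [0.769, 0.639, 0.001, 0.0]
ft_force: [-2.1, -0.9, 4.0]
grip_width: 0.0154
```

```bash
python3 -c "
from h import *
step(23,-24,0)
r,d=bot.camera('scene');np.savez('scene4.npz',r=r,d=d)
cv2.imwrite('pics/g4.png',cv2.resize(r[130:280,350:470],(640,600),interpolation=2)[:,:,::-1])"
```

```text
t 12.68 pos [0.5732 0.1719 0.1563] goal [0.5728 0.1709 0.1588] | shift cm [-0.1  -0.02 -0.25] in goal axes [-0.1  -0.02 -0.25] turn [ 0.001 -0.     0.   ] F [-2.1 -0.9  4. ] w 0.0154
```

View pics/g4.png

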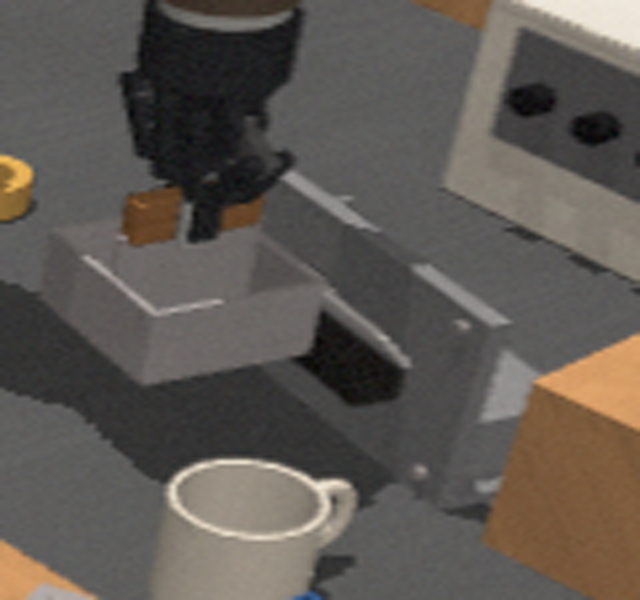

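The caddy is level, its back against the rail, and the strip is hidden behind the cleat (cleat edge from (325,290) to (405,360)). Release gradually, then raise.

Call:
play_rows:
  moves:
    - [-0.4, [0, 0, 0], [0, 0, 0]]
    - [-0.2, [0, 0, 0], [0, 0, 0]]
    - [0, [0, 0, 0], [0, 0, 0]]
    - [0.2, [0, 0, 0], [0, 0, 0]]
    - [0.2, [0, 0, 0], [0, 0, 0]]
    - [0.2, [0, 0, 0], [0, 0, 0]]
    - [0.2, [0, 0, 0], [0, 0, 0]]
    - [0.2, [0, 0, 0], [0, 0, 0]]

```text
clock: 13.4
eef_pos: [0.5728, 0.172, 0.1552]
tool_rot: [0.769, 0.639, -0.0, -0.0]
ft_force: [0.6, -0.2, -0.1]
grip_width: 0.0516
```

Call:
play_rows:
  moves:
    - [0.2, [0, 0, -1], [0, 0, 0]]
    - [0.2, [0, 0, -1.5], [0, 0, 0]]
    - [0.2, [0, 0, -2.5], [0, 0, 0]]
    - [0.2, [0, 0, -3], [0, 0, 0]]
    - [0.2, [0, 0, -3], [0, 0, 0]]
    - [0.2, [0, 0, -3], [0, 0, 0]]
    - [0.2, [-2, 0, 0], [0, 0, 0]]
    - [0.2, [-3, 0, 0], [0, 0, 0]]
    - [0.2, [-3, 0, 0], [0, 0, 0]]
    - [0.2, [-3, 0, 0], [0, 0, 0]]
    - [0.2, [-2, 0, 0], [0, 0, 0]]
    - [0.2, [0, 0, 0], [0, 0, 0]]

```text
clock: 14.4
eef_pos: [0.5482, 0.0406, 0.2968]
tool_rot: [0.771, 0.637, 0.0, 0.001]
ft_force: [-0.3, -0.1, 0.7]
grip_width: 0.0513
```

```bash
python3 - <<'E'
from h import *
o=bot.get_obs();print(o["clock"],o["eef_pos"].round(3),o["ft_force"].round(1))
H=[]
for n,c in(("scene",(120,280,340,468)),("top",(70,230,110,238))):
    r,d=bot.camera(n);np.savez(n+"5.npz",r=r,d=d);H.append(cv2.resize(r[c[0]:c[1],c[2]:c[3]],(400,500),interpolation=2))
cv2.imwrite("pics/g5.png",np.hstack(H)[:,:,::-1])
# hung pose check in the cleat frame: expected grip (-54,0,52)
C=Rn.from_euler("z",YAW,degrees=True);pc=lambda a:np.nanpercentile(a,[2,50,98]).round(1)
for n in("scene","top"):
    z=np.load(n+"5.npz");P=cloud(n,z["d"]);hs=cv2.cvtColor(z["r"],cv2.COLOR_RGB2HSV)
    q=C.inv().apply((P-E0).reshape(-1,3)).reshape(P.shape)*1e3-np.array([-54,0,52]);x,y,h=np.moveaxis(q,-1,0)
    w=(hs[...,0]<18)&(hs[...,1]>90)&(abs(x)<60)&(abs(y)<30)&(h>0)&(h<35)
    print(n,"bar",w.sum(),*(pc(a[w]) for a in(x,y,h)))
    r=(abs(y)<62)&(abs(x)<57)&(h>-48)&(h<-30)
    for nm,k in(("front",r&(x<-44)),("back",r&(x>40)),("sideL",r&(y>50)),("sideR",r&(y<-50))):
        if k.sum()>5: print("  rim",nm,k.sum(),"x",np.median(x[k]).round(1),"y",np.median(y[k]).round(1),"h90",np.percentile(h[k],85).round(1))
    u=(abs(y+55)<6)&(abs(x)<50)&(h>-115)&(h<-60)
    if u.sum()>10: print("  side wall lowest h",pc(h[u]))
E
```

```text
14.4 [0.548 0.041 0.297] [-0.3 -0.1  0.7]
scene bar 180 [-35.6  -0.7  36.5] [-11.9  -7.1   4.6] [ 0.7 10.5 15.4]
  rim front 62 x -46.3 y -7.6 h90 -40.7
  rim back 62 x 49.9 y -24.5 h90 -40.8
  rim sideL 18 x -27.1 y 52.1 h90 -41.8
  rim sideR 83 x 1.9 y -55.5 h90 -41.4
  side wall lowest h [-101.4  -81.2  -61.1]
top bar 4 [32.7 34.4 36.1] [1.6 3.5 5.7] [12.3 13.4 15.4]
  rim back 83 x 50.4 y 23.1 h90 -39.9
  rim sideL 11 x 43.3 y 53.5 h90 -40.6
```

View pics/g5.png

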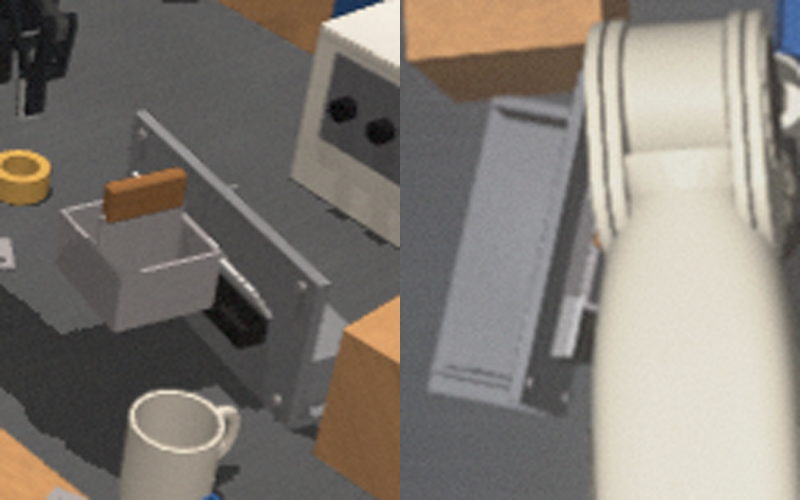

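The caddy hangs level, with front and back rims equal in height to 0.1 mm and within 3 mm of the expected hung pose. The gripper is clear of it. Handing in.

```bash
python3 -c "
from h import *
print(bot.job_done())"
```

```text
the job is handed in; nothing more can be done
None
```

The caddy with the strip is hanging on the cleat, and I handed the job in at about 14.5 s of the 43 s allowed. I picked it up by its grip and tipped it about 20.6°, front up. I took the strip over the cleat edge tipped, brought it level while lowering, and let go once the cleat took the weight.

Last checks, after release:
- **Level:** front and back rims are at the same height to 0.1 mm.
- **Seating:** the caddy sits within about 3 mm of the expected hung pose (2–3 mm lower), with its underside roughly 75 mm above the bench. I couldn't see the strip itself behind the cleat. That it is fully down rests on the caddy's height and on the cleat taking the weight before I let go.
- **Robot:** the gripper is clear of the caddy, with no contact force.
- **Other items:** nothing else was touched. I did not photograph the plain caddy again after release, but the arm and load passed well above it.
- **Disagreements:** the two cameras differed by 2–4 mm, as already seen at the start. In the final top view the arm hid most of the caddy, so that check rests mainly on the scene camera.

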